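# Set the model-car jig's jaw to the gauge mark with its knurled wheel

## Robot

A 6-joint arm with a two-finger parallel gripper is mounted at the origin on the work surface. World frame = base frame: x ahead of the robot, y to its left, z up, the work surface at z = 0. Lengths are in m, angles in rad, forces in N, time in s.
With the tool pointing down it reaches from about 0.3 to 0.775 m from the base axis. Payload 14.6 kg.
Tool frame: the origin (TCP) lies at the very end of the fingers, on their centre line; the grasp point (between the pads) lies 19 mm behind it; y points along the fingers, z is the direction in which the jaws open and shut, and the axes are right-handed (so a half turn about y gives the same grasp; the last joint's range is limited). The gripper opens to 94 mm and grips with 3 to 60 N. Pads are 16 mm wide; open, the fingers measure 119 mm over their backs; the gripper's body (75 mm by 177 mm) begins 78 mm behind the grasp point.
Start: joints at [-1.288, 0.3, 1.521, -0, 1.321, -0.067], TCP at [0.188, -0.517, 0.205] pointing down, gripper open.
Joint ranges: [-3.03, 3.03], [-0.79, 2.21], [0.23, 2.52], [-1.04, 4.18], [0, 3.07], [-2.55, 2.55]. Speed limits (rad/s): [2.22, 2.22, 2.57, 3.14, 3.14, 3.14].

## Interface

Orientations are given as [roll, pitch, yaw] about the fixed x, y, z axes, in that order (R = Rz(yaw) Ry(pitch) Rx(roll)).
In Python, from station import get_obs, camera, hand_in, masks_of gives the robot as it stands.
- The arm moves only by the shell command python3 -m jog 'ROWS' [FORCE]. ROWS is text: rows parted by semicolons, each of 7 numbers parted by spaces: the shift along the world's x, y, z in mm, then the turn, a rotation vector about the world's x, y, z in degrees, then the closure, from 0 (fully open) to 1 (shut). A call has 1 to 10 rows; each row is the pose to reach, as a shift and turn from the pose measured when the call began; what a row does not reach only later rows make up. A row lasts 1/12 s, in which the tool goes at most 41.7 mm and 7.16 degrees, less where a joint would pass 70% of its speed; a pose out of reach is approached as far as the arm can. A call with a gripper value outside its range is refused whole. The fingers move at their own pace and stop on an object; FORCE is the grip in N (left out, the last holds). Time passes only in rows, so rows that repeat a pose let the fingers close. It gives the time, the measured TCP pose, the force and the opening at its end, in the units of the state.
- get_obs(): the state, without advancing time (a new reading comes with each control period).
- camera(name): name is "scene" or "side" or "wrist"; returns a dict with "img" (420x560x3 uint8, red, green, blue), "range_z" (420x560 float32, m along the optical axis (not along the pixel's ray), 0 where there is no reading), "fx", "fy", "cx", "cy" (pixels), "rvec" (rotation vector, rad) and "tvec" (3), from world to camera coordinates, as OpenCV has them. Camera axes: x right, y down, z forward; pixel columns grow to the right and rows downward; lengths in m; the calibration is good to about 2 mm. A picture is of the moment at which its call begins.
- hand_in(): hands the job in, once; it reports no verdict.
Trained networks look in the newest picture that a camera, given by its name, has taken for a name from the list of things; names that differ only in an ending like _2 or _b are one class to them, and where a whole thing is asked for, a point or a joint stands for the part that bears it (a point fixed in the world has none). Each returns a list of dicts, best first, with "conf" (0 to 1); they miss things now and then, are a little off and sometimes report something else, mostly with a low value. They report only what shows in the picture. A call takes as long as a camera call.
- masks_of(thing, camera): "mask" (420x560 bool, what is visible of it) and "extent" ([left, top, right, bottom] in pixels, round what is visible of it).
The state is a dict: "time_s": time; "qpos": joint angles; "joint_vel": joint speeds; "tau": joint torques, N m; "ee_pos": TCP position; "eef_rot": TCP orientation; "force": force on the tool from outside, world axes, zero at the start; "moment": the same for the moment, N m; "grip_width": finger opening in m.
Only numpy, scipy, OpenCV 4.12 (cv2) and the standard library are available. Lean on these libraries where they do the work, as an engineer would, in place of code of your own. Each camera call takes 0.05 s, during which the arm holds its last target.

## Task

Set the jig for the next chassis: with a fingertip on top of the knurled wheel, roll it with gentle strokes so that the sliding jaw closes up to the gauge, until the jaw's working face (the side facing the end stop) is level with the blade on the gauge block. Move the jaw only by the wheel, never by pushing the jaw itself or the gauge; pick nothing up, and leave the cars, tools and parts where they are. Finish with the hand clear.

Things in the scene. Friction and masses are not known exactly. Their poses are not given: they have to be found in the camera images.
- jig: The setting jig: dark steel base plate 110 (its x) x 310 (its y) x 12 mm, z up, on soft feet over a rubber sheet fixed to the table. Origin: centre of its underside, 11 mm above the table. Pressed from above, the whole jig sinks level: it starts to give at about 3 N, then 2 N per mm, to a stop at 7 mm, and rises again when let go. At the -y end a housing with the wheel, mid-way the sliding jaw, at the +y end a fixed end stop (face y = +116 mm).
- wheel: Knurled wheel: steel, diameter 60 mm, 20 mm wide, axle level along the jig's x, ridged rim that a finger grips well. Origin: on the axle, mid-width (jig frame 0, -100, +52 mm); the frame turns with the wheel about its x. It turns easily (about 1 N at the rim) and stays where it is left.
- wheel_top (a point): Top of the wheel's rim, mid-width, 93 mm above the table; does not turn. Rolling the rim here towards the jig's +y moves the jaw +y, 12 mm per rad or 0.4 mm per mm of rim travel; rolling back brings it back. The wheel stands 18 mm out of its housing, which is 40 (x) x 80 (y) mm around it, top 75 mm above the table.
- jaw: Sliding jaw: aluminium block 70 (x) x 16 (y) x 36 mm on guide rods, with a dark strip along its working face; slides along the jig's y, axes parallel to the jig's. Origin: bottom centre of the working face, which looks to +y (the block lies on the -y side of it), 27 mm above the table; its top is 63 mm above it. It starts at y = -22 to -15 mm of the jig and can move between y = -25 and +33 mm.
- jaw_edge (a point): Top corner of the jaw's working face at its +x end, beside the gauge.
- gauge: The gauge: white block 12 (x) x 34 (y) x 34 mm on the +x edge of the jig base, set somewhere along the slide ahead of the jaw and to be left there (stiff slide). On its top a dark upright blade, 2 mm thick, 6 mm proud, runs across along x: the gauge mark. Axes parallel to the jig's; origin: centre of its underside, 23 mm above the table, in the blade's mid-plane.
- mark (a point): End nearest the jaw of the blade's top edge (63 mm above the table), on the blade's mid-plane. The jaw is set when jaw_edge is level with it along the jig's y.
- car_low: Red 1/24 model race car with a black roof, 165 x 76 x 40 mm; loose, to be left alone. Origin: centre of its underside.
- car_wedge: Yellow 1/24 model race car with a grey roof, 165 x 76 x 40 mm; loose, to be left alone. Origin: centre of its underside.
- oil: Small clear bottle with white cap, 40 across x 75 mm; loose, to be left alone. Origin: centre of its underside.
- driver: Screwdriver with black handle, lying, length 150 mm; loose, to be left alone. Origin: centre of its underside (of its length).
- motor: Small steel can motor, lying, 24 across x 30 mm; loose, to be left alone. Origin: centre of its underside.
- tyre: Black rubber tyre lying flat, 27 across x 14 mm; loose, to be left alone. Origin: centre of its underside.
- tray: Clear open parts tray with a divider, 130 x 90 x 30 mm; loose, to be left alone. Origin: centre of its underside.

How it is judged:
On the way, in this order (a step that is already met when the one before it is completed fails the run):
1. a fingertip presses on the knurled wheel (contact force between the fingers and wheel above 0.5 N), for 0.1 s.
2. the jaw's face has come level with the gauge blade (y of jaw_edge in the frame of gauge between -0.0025 and 0.0025 m), for 0.2 s.
At the end, for the whole second after the job is handed in: The jaw's working face is level with the gauge blade to within 2.5 mm along the slide, the wheel is at rest, and every loose thing is within 15 mm of where it stood (all of step 2 and angular speed of wheel below 0.05 rad/s and distance of each of car_low, car_wedge, oil, driver, motor, tyre, tray from where it was at the start of the episode below 0.015 m); the robot touches nothing.
It fails at once if the hand or arm pushes the sliding jaw itself or the gauge (contact force between any of the fingers, the arm and jaw above 1 N or contact force between any of the fingers, the arm and gauge above 1 N).
It fails at once if the wheel is pressed hard (over 30 N) (contact force between the fingers and wheel above 30 N).
It fails at once if a loose thing is moved or lifted by more than 15 mm (distance of any of car_low, car_wedge, oil, driver, motor, tyre, tray from where it was at the start of the episode above 0.015 m).
It also fails if it takes over 48 s, if anything falls off the work surface, if the arm or the gripper's body presses on something with over 40 N, if the wrist force passes 120 N, or if a joint passes its speed limit or range.

## Working session

There is one attempt and no reset: what is moved stays moved. The work goes in short steps, Python scripts to look and compute and a shell command to move; the robot and the scene stay as the last step left them, time stands still between calls to the robot, and variables do not carry over. Pictures are saved under pics/ and viewed, and the job is handed in when it is done.

```bash
mkdir -p pics; cat > h.py <<'E'
import numpy as np,cv2
from station import get_obs,camera,masks_of
def cam(n,save=None):
    c=camera(n)
    if save: cv2.imwrite('pics/'+save,cv2.cvtColor(c['img'],cv2.COLOR_RGB2BGR))
    R=cv2.Rodrigues(np.array(c['rvec'],float))[0]; c['R']=R; c['t']=np.array(c['tvec'],float).ravel()
    return c
def cloud(c):
    z=c['range_z'].astype(float); v,u=np.mgrid[:z.shape[0],:z.shape[1]]
    P=np.stack([(u-c['cx'])/c['fx']*z,(v-c['cy'])/c['fy']*z,z],-1)
    W=(P-c['t'])@c['R']; W[z==0]=np.nan
    return W
def onplane(c,u,v,h):
    d=np.array([(u-c['cx'])/c['fx'],(v-c['cy'])/c['fy'],1])@c['R']; o=-c['t']@c['R']
    return o+d*(h-o[2])/d[2]
def proj(c,p):
    q=c['R']@np.array(p)+c['t']; return np.array([c['fx']*q[0]/q[2]+c['cx'],c['fy']*q[1]/q[2]+c['cy']])
E
python3 - <<'E'
from h import *
for n in['scene','side','wrist']:
    c=cam(n,n+'0.png'); W=cloud(c)
    for t in['jig','wheel','jaw','gauge']:
        for m in masks_of(t,n)[:2]:
            p=W[m['mask']]; print(n,t,round(m['conf'],2),m['extent'],np.nanmedian(p,0).round(3),np.nanmax(p[:,2]).round(3))
print(get_obs())
E
```

```text
scene jig 0.56 [223.7, 209.7, 348.4, 259.4] [0.584 0.094 0.034] 0.096
scene wheel 0.62 [237.5, 211.3, 263.3, 220.0] [ 0.58  -0.004  0.083] 0.098
scene jaw 0.46 [272.9, 214.5, 286.2, 242.7] [0.579 0.071 0.062] 0.068
scene gauge 0.64 [289.1, 236.6, 298.3, 252.2] [0.608 0.114 0.047] 0.065
side jig 0.6 [229.9, 178.4, 331.1, 294.7] [0.553 0.043 0.029] 0.096
side jig 0.57 [259.7, 216.7, 298.1, 240.3] [0.552 0.059 0.059] 0.077
side wheel 0.62 [281.5, 231.5, 303.2, 261.8] [ 0.571 -0.023  0.085] 0.096
side wheel 0.18 [287.8, 207.8, 297.3, 226.3] [0.602 0.103 0.055] 0.065
side jaw 0.83 [258.5, 219.0, 292.9, 243.9] [0.552 0.06  0.058] 0.077
side gauge 0.73 [343.6, 237.3, 365.1, 274.8] [ 0.684 -0.031  0.042] 0.077
side gauge 0.58 [289.5, 205.7, 301.2, 227.8] [0.602 0.103 0.055] 0.065
{'time_s': 0.75, 'qpos': array([-1.28760435e+00,  2.99875754e-01,  1.52098592e+00,  3.72458191e-05,
        1.32070261e+00, -6.66396745e-02]), 'joint_vel': array([ 0.00077505,  0.00015887,  0.00138745,  0.00197349, -0.00055146,
       -0.00117083]), 'tau': array([ 1.19022220e-04, -5.31614256e+01, -3.52895164e+01,  7.08094100e-02,
        2.12281337e-02,  8.11598682e-07]), 'ee_pos': array([ 0.18849176, -0.51668845,  0.20546485]), 'eef_rot': array([-1.57076562e+00,  3.41182095e-05, -2.79177022e+00]), 'force': array([-0.27818875,  0.05883585, -0.24888988]), 'moment': array([-0.03714442, -0.03437471, -0.00080805]), 'grip_width': 0.09377795143002651}
```

View pics/scene0.png

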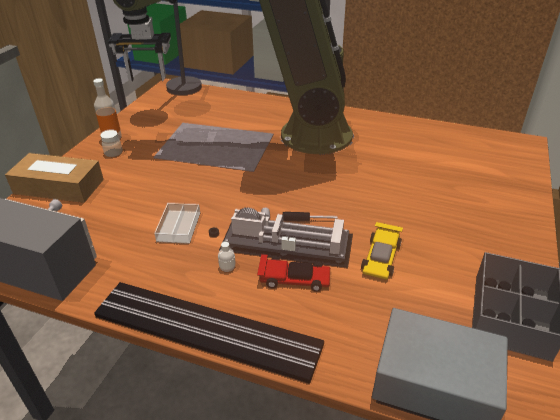

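View pics/side0.png

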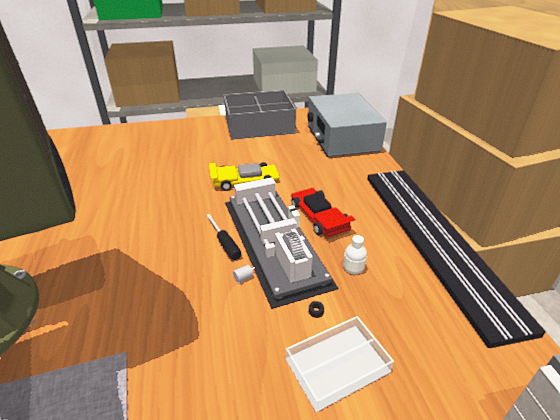

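```bash
python3 - <<'E'
import cv2
a=cv2.imread('pics/scene0.png')[195:275,210:370]; cv2.imwrite('pics/sc0z.png',cv2.resize(a,None,fx=5,fy=5,interpolation=2))
a=cv2.imread('pics/side0.png')[170:300,225:375]; cv2.imwrite('pics/si0z.png',cv2.resize(a,None,fx=4.5,fy=4.5,interpolation=2))
E
```

```text
(no output)
```

View pics/sc0z.png

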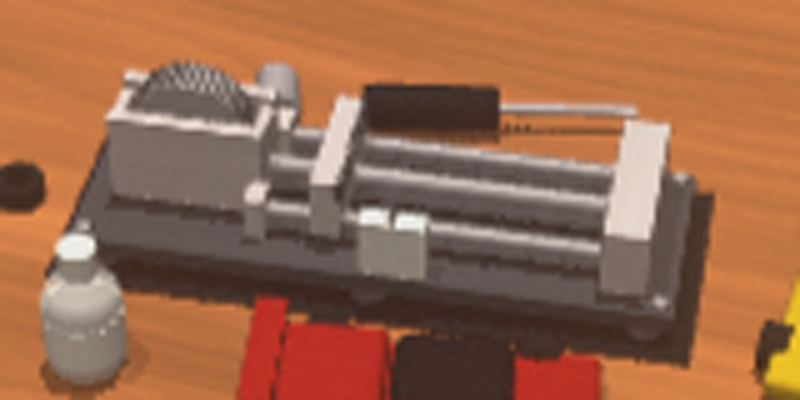

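View pics/si0z.png

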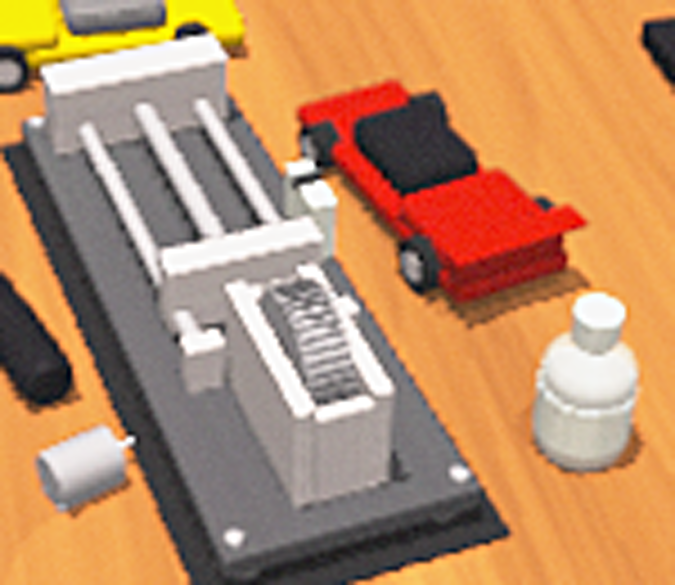

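The jig lies with its y along roughly world +y. The wheel is near (0.575, -0.01), and the gauge is on the far side from the robot. Next I'll estimate the yaw, then go over it with the wrist camera.

```bash
python3 - <<'E'
from h import *
for n in['scene','side']:
    c=cam(n); W=cloud(c)
    m=masks_of('jig',n)[0]['mask']; p=W[m]; p=p[(p[:,2]>.015)&(p[:,2]<.03)]
    r=cv2.minAreaRect(p[:,:2].astype(np.float32)); print(n,len(p),r)
    m=masks_of('wheel',n)[0]['mask']; p=W[m]; p=p[p[:,2]>.08]; print(p.mean(0),np.ptp(p,0))
E
python3 -m jog '100 130 60 0 0 0 1;390 515 80 0 0 0 1;390 515 80 0 0 0 1;390 515 80 0 0 0 1;390 515 80 0 0 0 1;390 515 80 0 0 0 1;390 515 80 0 0 0 1;390 515 80 0 0 0 1;390 515 80 0 0 0 1;390 515 80 0 0 0 1' 10
```

```text
scene 1895 ((0.5512006878852844, 0.08964269608259201), (0.13756470382213593, 0.31057462096214294), 6.834792613983154)
[ 0.57683444 -0.00609073  0.08833584] [0.02858393 0.05240679 0.01777149]
side 3045 ((0.5571177005767822, 0.08673879504203796), (0.11018302291631699, 0.30774590373039246), 8.413487434387207)
[ 0.57122067 -0.01749074  0.08914897] [0.0254651  0.04707593 0.01584601]
time_s: 1.88
ee_pos: [0.4381, -0.1864, 0.2606]
eef_rot: [-1.57, 0.0, -2.792]
force: [0.3, -1.0, -0.4]
grip_width: 0.0308
```

```bash

python3 -m jog '40 60 0 0 0 -6 1;80 110 0 0 0 -11.6 1;110 150 0 0 0 -11.6 1;134 174 0 0 0 -11.6 1;134 174 0 0 0 -11.6 1;134 174 0 0 0 -11.6 1;134 174 0 0 0 -11.6 1;134 174 0 0 0 -11.6 1' 
python3 - <<'E'
from h import *
c=cam('wrist','w1.png'); W=cloud(c)
for t in['jig','wheel','jaw','gauge']:
    for m in masks_of(t,'wrist')[:2]:
        p=W[m['mask']]; print(t,round(m['conf'],2),m['extent'],np.nanmedian(p,0).round(3),np.nanmax(p[:,2]).round(3))
print(-c['t']@c['R'])
E
```

```text
time_s: 2.55
ee_pos: [0.5721, -0.0119, 0.2601]
eef_rot: [-1.57, -0.0, -2.993]
force: [-0.8, 0.0, -0.1]
grip_width: 0.0005
jig 0.69 [36.7, 132.0, 329.7, 229.8] [0.565 0.092 0.024] 0.095
wheel 0.72 [245.7, 181.7, 312.8, 206.0] [ 0.575 -0.01   0.088] 0.095
jaw 0.74 [195.4, 149.6, 217.3, 226.0] [0.564 0.063 0.062] 0.065
gauge 0.83 [147.2, 135.3, 192.6, 148.8] [0.605 0.106 0.056] 0.065
gauge 0.64 [0.8, 104.6, 19.5, 246.3] [0.53  0.299 0.017] 0.028
[ 0.63801634 -0.00139739  0.43896969]
```

View pics/w1.png

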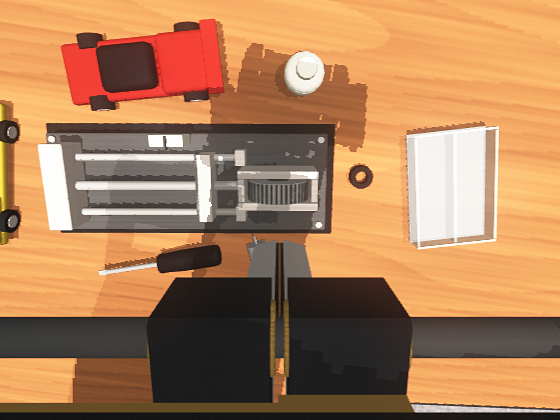

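```bash
python3 - <<'E'
from h import *
a=cv2.imread('pics/w1.png')[115:245,30:345]; cv2.imwrite('pics/w1z.png',cv2.resize(a,None,fx=2.5,fy=2.5,interpolation=2))
a=cv2.imread('pics/w1.png')[125:235,140:230]; cv2.imwrite('pics/w1y.png',cv2.resize(a,None,fx=5.4,fy=5.4,interpolation=0))
c=cam('wrist'); W=cloud(c)
m=masks_of('jig','wrist')[0]['mask']; p=W[m]; p=p[(p[:,2]>.017)&(p[:,2]<.029)]
r=cv2.minAreaRect(p[:,:2].astype(np.float32)); print(r)
m=masks_of('wheel','wrist')[0]['mask']; q=W[m]; q=q[q[:,2]>.08];print(cv2.minAreaRect(q[:,:2].astype(np.float32)))
E
```

```text
((0.5586549043655396, 0.08848554641008377), (0.10875620692968369, 0.3092102110385895), 8.337641716003418)
((0.5732114911079407, -0.010217435657978058), (0.02000177837908268, 0.05170019716024399), 8.437485694885254)
```

View pics/w1z.png

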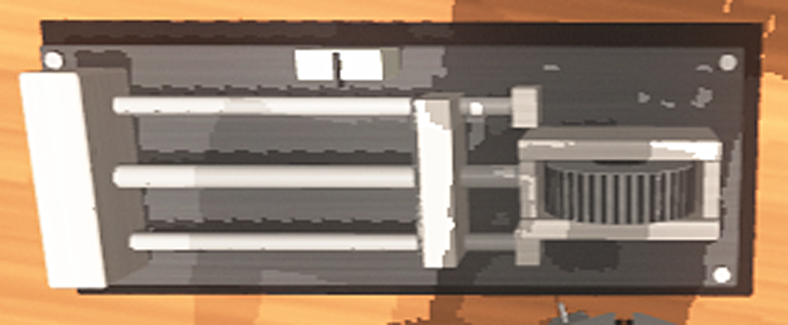

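View pics/w1y.png

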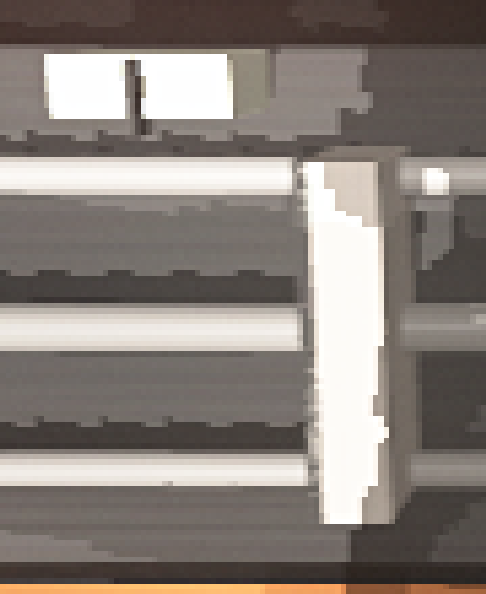

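```bash
python3 - <<'E'
from h import *
c=cam('wrist')
a=np.radians(8.4); X=np.array([np.cos(a),np.sin(a)]);Y=np.array([-X[1],X[0]]); C=np.array([.5587,.0885])
print('joints',get_obs()['qpos'].round(2),'tcp',[(get_obs()['ee_pos'][:2]-C)@X,(get_obs()['ee_pos'][:2]-C)@Y])
for n,u,v in[('blade',132,65),('bladeEnd',140,125),('jaw+x',304,165),('jaw-x',319,518),('jawbackcorner',378,165)]:
    p=onplane(c,140+u/5.4-.5,125+v/5.4-.5,.063)[:2]-C; print(n,p@X,p@Y)
for n,p in[('wheel top',C-.1*Y)]:print(n,p,proj(c,[*p,.093]))
print(c['fx'],c['R'])
E
```

```text
joints [-0.09  0.31  1.37 -0.    1.45  1.34] tcp [np.float64(-0.0016776619139316034), np.float64(-0.10219990701268981)]
blade 0.0520432856641009 0.012147293066788276
bladeEnd 0.04117232155134605 0.011448189814650038
jaw+x 0.03382519593052998 -0.018455353420218618
jaw-x -0.03386064788318536 -0.017838967097455916
jawbackcorner 0.033816967094553355 -0.032183440469038205
wheel top [ 0.5733083  -0.01042723] [277.11200902 193.72687162]
373.0202258996261 [[ 1.45557693e-01 -9.89349415e-01  8.32583257e-04]
 [-9.62815338e-01 -1.41460182e-01  2.30164382e-01]
 [-2.27595219e-01 -3.43038203e-02 -9.73151409e-01]]
```

The jaw is at y = -18.2 mm and the blade at +11.8 mm, so the jaw needs 30 mm of travel, about 75 mm of rim. I'll descend to just above the wheel, on its -y side.

```bash

python3 -m jog '3 -10 -40 0 0 0 1;3 -10 -80 0 0 0 1;3 -10 -120 0 0 0 1;3 -10 -150 0 0 0 1;3 -10 -162 0 0 0 1;3 -10 -162 0 0 0 1;3 -10 -162 0 0 0 1' 
python3 - <<'E'
from h import *
c=cam('wrist','w2.png'); c=cam('side','s2.png')
a=cv2.imread('pics/s2.png')[170:300,225:375]; cv2.imwrite('pics/s2z.png',cv2.resize(a,None,fx=4.5,fy=4.5,interpolation=2))
print(get_obs()['force'])
E
```

```text
time_s: 3.58
ee_pos: [0.5756, -0.0229, 0.1001]
eef_rot: [-1.57, 0.002, -2.995]
force: [0.8, -0.8, 0.3]
grip_width: 0.0003
[0.1360262  0.58090747 0.06963339]
```

View pics/w2.png

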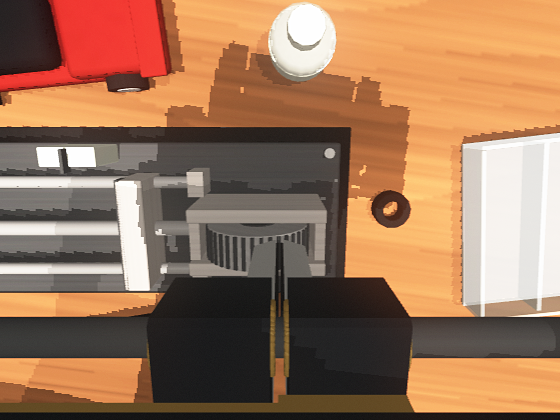

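View pics/s2z.png

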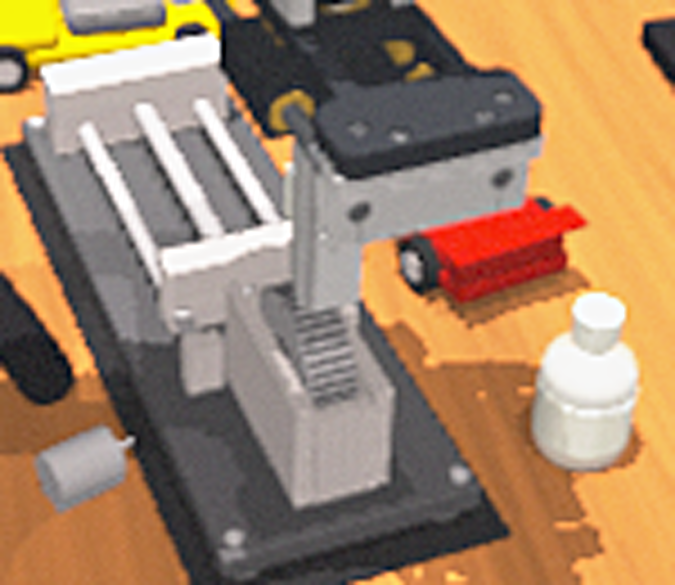

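The finger is above the rim, centred across its width. I'll go down gently until contact.

```bash

python3 -m jog '0 0 -5 0 0 0 1;0 0 -7 0 0 0 1;0 0 -8 0 0 0 1;0 0 -8 0 0 0 1'
python3 -m jog '0 0 -1 0 0 0 1;0 0 -2 0 0 0 1;0 0 -2 0 0 0 1'
```

```text
time_s: 4.02
ee_pos: [0.5761, -0.023, 0.0933]
eef_rot: [-1.569, 0.004, -2.995]
force: [0.1, -1.2, 0.1]
grip_width: 0.0008
time_s: 4.27
ee_pos: [0.5762, -0.023, 0.0913]
eef_rot: [-1.569, 0.004, -2.995]
force: [-0.3, -0.2, 1.2]
grip_width: 0.0004
```

```bash

python3 -m jog '0 0 -1 0 0 0 1;0 0 -2 0 0 0 1;0 0 -2 0 0 0 1'
python3 -m jog '0 2 0 0 0 0 1;-1 5 0 0 0 0 1;-1 8 0 0 0 0 1;-1.5 10 0 0 0 0 1;-1.5 10 0 0 0 0 1'
python3 - <<'E'
from h import *
c=cam('wrist','w3.png')
E
```

```text
time_s: 4.52
ee_pos: [0.5764, -0.0232, 0.0896]
eef_rot: [-1.569, 0.005, -2.995]
force: [-1.7, -1.4, 5.7]
grip_width: 0.0007
time_s: 4.93
ee_pos: [0.5751, -0.0131, 0.0904]
eef_rot: [-1.568, 0.006, -2.995]
force: [-2.8, -0.5, 8.7]
grip_width: 0.0002
```

View pics/w3.png

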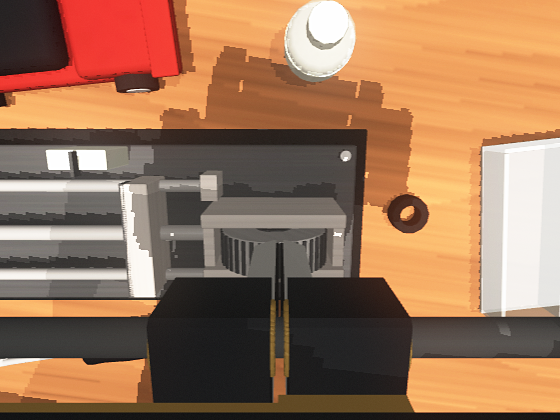

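The jaw-to-blade gap has shrunk (121 - 72 = 49 px), so the wheel is driving the jaw. I'll finish the stroke.

```bash

python3 -m jog '-0.5 3 -0.5 0 0 0 1;-1 6 -0.8 0 0 0 1;-1.5 9 -1 0 0 0 1;-2 12 -1.5 0 0 0 1;-2.2 15 -1.5 0 0 0 1;-2.2 15 -1.5 0 0 0 1'
python3 -m jog '0 0 3 0 0 0 1;0 0 8 0 0 0 1;0 0 12 0 0 0 1;4 -27 12 0 0 0 1;4 -27 12 0 0 0 1;4 -27 12 0 0 0 1'
python3 - <<'E'
from h import *
c=cam('wrist','w4.png')
a=cv2.imread('pics/w4.png')[130:310,0:220]; cv2.imwrite('pics/w4z.png',cv2.resize(a,None,fx=3.3,fy=3.3,interpolation=0))
E
```

```text
time_s: 5.48
ee_pos: [0.5729, 0.0024, 0.0894]
eef_rot: [-1.569, 0.006, -2.994]
force: [-3.0, 3.0, 6.9]
grip_width: 0.0007
time_s: 5.98
ee_pos: [0.5769, -0.0253, 0.1016]
eef_rot: [-1.569, 0.006, -2.996]
force: [0.6, 0.5, 0.2]
grip_width: 0.0007
```

View pics/w4z.png

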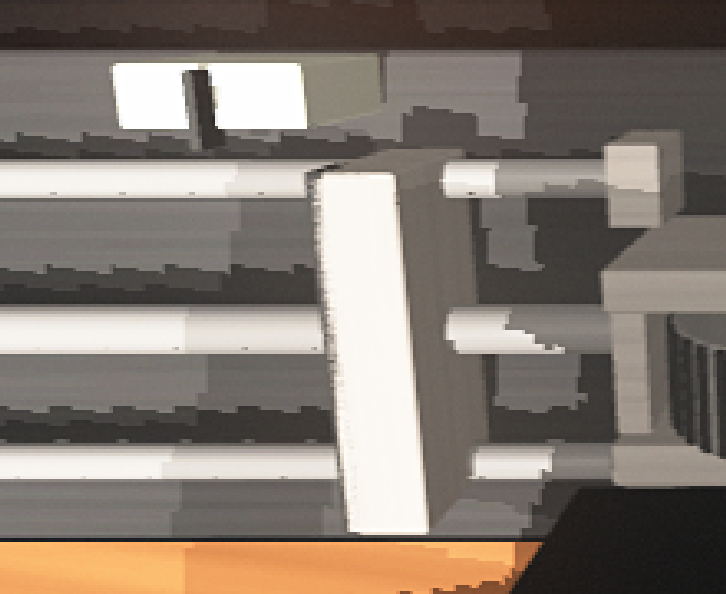

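```bash
cat >> h.py <<'E'
a_=np.radians(8.4); X=np.array([np.cos(a_),np.sin(a_)]);Y=np.array([-X[1],X[0]]); C=np.array([.5587,.0885])
def jf(c,u,v,h=.063):
    p=onplane(c,u,v,h)[:2]-C; return (np.array([p@X,p@Y])*1000).round(2)
def pj(c,x,y,z): return proj(c,[*(C+x/1000*X+y/1000*Y),z/1000]).round(1)
E
python3 - <<'E'
from h import *
c=cam('wrist')
f=lambda u,v:(u/3.3-.5,130+v/3.3-.5)
for n,u,v in[('b0',191,70),('b1',201,145),('j+',318,172),('j-',348,532),('jb',395,172)]: print(n,jf(c,*f(u,v)))
E
```

```text
b0 [52.82 13.63]
b1 [39.68 13.63]
j+ [34.84 -6.53]
j- [-34.33  -4.54]
jb [ 34.82 -20.22]
```

```bash

python3 -m jog '0 1 -6 0 0 0 1;0 1 -10 0 0 0 1;0 1 -11 0 0 0 1;0 1 -12 0 0 0 1;0 1 -12.5 0 0 0 1'
python3 -m jog '-0.5 3 0 0 0 0 1;-1 6 0 0 0 0 1;-1.5 9 0 0 0 0 1;-2 12 -0.5 0 0 0 1;-2.2 15 -0.5 0 0 0 1;-2.7 18 -0.5 0 0 0 1;-3.1 21 -1 0 0 0 1;-3.6 24 -1.5 0 0 0 1;-3.6 24 -1.5 0 0 0 1'
python3 -m jog '0 0 5 0 0 0 1;0 0 25 0 0 0 1;-8 50 60 0 0 0 1;-15 90 90 0 0 0 1;-15 90 90 0 0 0 1;-15 90 90 0 0 0 1;-15 90 90 0 0 0 1'
python3 - <<'E'
from h import *
c=cam('wrist','w5.png')
print(pj(c,35,0,63),-c['t']@c['R'])
E
```

```text
time_s: 6.5
ee_pos: [0.5769, -0.0233, 0.0892]
eef_rot: [-1.568, 0.006, -2.994]
force: [-0.8, -2.6, 7.4]
grip_width: 0.0006
time_s: 7.25
ee_pos: [0.5734, 0.0016, 0.0883]
eef_rot: [-1.569, 0.007, -2.994]
force: [-3.7, 3.2, 9.8]
grip_width: 0.0008
time_s: 7.83
ee_pos: [0.5584, 0.0926, 0.1788]
eef_rot: [-1.569, 0.008, -2.992]
force: [-0.7, 0.8, -0.6]
grip_width: 0.0008
[284.7 165.8] [0.62274677 0.10324716 0.35820548]
```

View pics/w5.png

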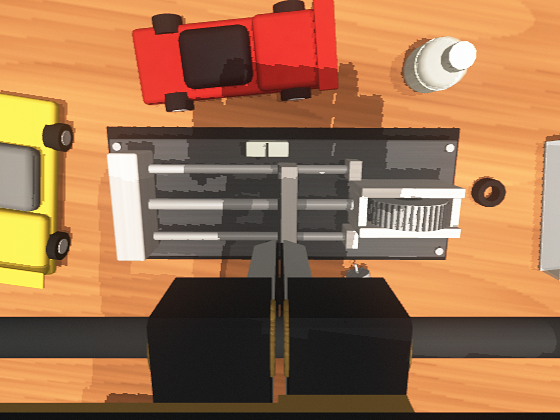

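```bash
python3 - <<'E'
import cv2
a=cv2.imread('pics/w5.png')[132:250,235:310]; cv2.imwrite('pics/w5z.png',cv2.resize(a,None,fx=5,fy=5,interpolation=0))
a=cv2.imread('pics/w5.png')[135:195,235:310]; cv2.imwrite('pics/w5y.png',cv2.resize(a,None,fx=10,fy=10,interpolation=0))
E
```

```text
(no output)
```

View pics/w5y.png

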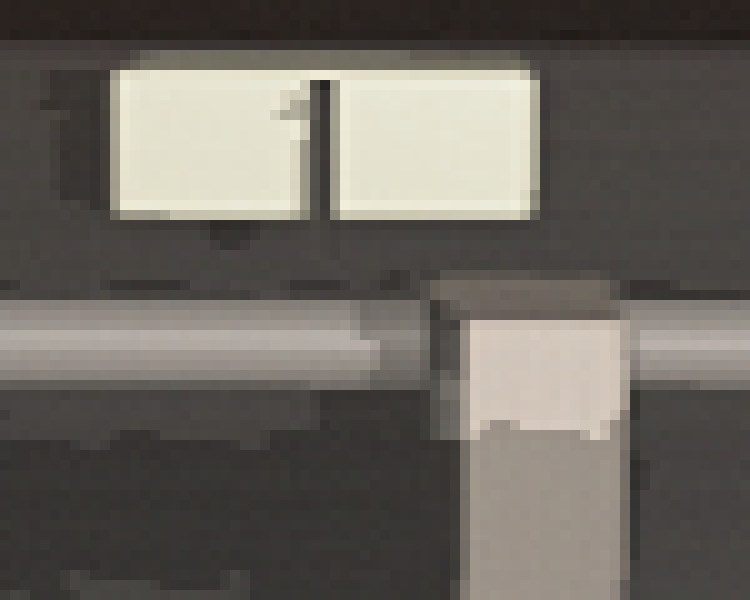

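```bash
python3 - <<'E'
from h import *
c=cam('wrist')
f=lambda u,v:(235+u/10-.5,135+v/10-.5)
for n,u,v in[('bl',310,200),('br',330,200),('strip',430,340),('light',462,340),('back',627,340),('gaugeL',110,140),('gaugeR',538,140)]: print(n,jf(c,*f(u,v),.057 if 'g' in n[:1] else .063))
W=cloud(c)
z=W[:,:,2]
print((z[168:176,274:302]*1000).round(0).astype(int))
print((z[148:158,255:275]*1000).round(0).astype(int))
E
```

```text
bl [43.34 14.14]
br [43.34 12.57]
strip [32.42  4.75]
light [32.42  2.23]
back [ 32.44 -10.77]
gaugeL [47.59 30.19]
gaugeR [47.64 -3.81]
[[                  39                   40                   41
                    62                   62                   62
                    62                   62                   63
                    62                   63                   62
                    63                   63                   62
                    63                   62                   63
                    63                   63                   61
                    62                   62                   41
                    41                   42                   41
                    40]
 [                  41                   40                   41
                    63                   62                   62
                    62                   62                   63
                    62                   64                   63
                    63                   61                   62
                    62       
[... 7681 characters left out ...]
          22                   22
                    22                   22                   24
                    23                   24]
 [                  22                   22                   22
                    22                   23                   24
                    23                   22                   23
                    24                   64                   62
                    63                   22                   22
                    21                   23                   23
                    23                   22]]<stdin>:7: RuntimeWarning: invalid value encountered in cast
<stdin>:8: RuntimeWarning: invalid value encountered in cast
```

Depth confirms the dark strip is part of the jaw top, at 63 mm, so the face is at y ≈ 5.0 and the blade at ≈ 13.3. That leaves about 8 mm, a 20 mm rim stroke.

```bash

python3 -m jog '6 -40 -10 0 0 0 1;12 -80 -35 0 0 0 1;16 -113 -65 0 0 0 1;16 -113 -77 0 0 0 1;16 -113 -77 0 0 0 1;16 -113 -77 0 0 0 1;16 -113 -77 0 0 0 1'
```

```text
time_s: 8.52
ee_pos: [0.5744, -0.0217, 0.1011]
eef_rot: [-1.569, 0.006, -2.994]
force: [0.9, 0.2, -0.0]
grip_width: 0.0008
```

```bash

python3 -m jog '0 0 -6 0 0 0 1;0 0 -9 0 0 0 1;0 0 -10.5 0 0 0 1;0 0 -11.5 0 0 0 1;0 0 -12 0 0 0 1'
python3 -m jog '-0.5 3 0 0 0 0 1;-1 6 0 0 0 0 1;-1.5 9 0 0 0 0 1;-2 12 -0.5 0 0 0 1;-2.2 15 -0.5 0 0 0 1;-2.7 18 -0.5 0 0 0 1;-3 19.8 -0.5 0 0 0 1;-3 19.8 -0.5 0 0 0 1'
python3 -m jog '0 0 5 0 0 0 1;0 0 25 0 0 0 1;-8 50 60 0 0 0 1;-15 90 90 0 0 0 1;-15 90 90 0 0 0 1;-15 90 90 0 0 0 1;-15 90 90 0 0 0 1'
python3 - <<'E'
from h import *
c=cam('wrist','w6.png')
W=cloud(c)
u0,v0=pj(c,33,10,63); print(u0,v0)
x0,y0=int(u0)-40,int(v0)-30
a=cv2.imread('pics/w6.png')[y0:y0+60,x0:x0+75]; cv2.imwrite('pics/w6y.png',cv2.resize(a,None,fx=10,fy=10,interpolation=0)); print(x0,y0)
Q=(W[:,:,:2]-C); qx=Q@X*1000; qy=Q@Y*1000; z=W[:,:,2]*1000
j=(z>59)&(z<67)&(qx>-5)&(qx<34)&(qy>-30)&(qy<40)
b=(z>60.5)&(z<67)&(qx>43)&(qx<52)&(qy>-10)&(qy<40)
for n,m in(('jaw',j),('blade',b)):
    vs=np.unique(np.where(m)[0]); 
    for v in vs[::4]:
        u=np.where(m[v])[0]; print(n,v,u.min(),u.max(),jf(c,u.min()-.5,v),jf(c,u.max()+.5,v))
E
```

```text
time_s: 8.93
ee_pos: [0.5749, -0.0215, 0.0899]
eef_rot: [-1.568, 0.007, -2.993]
force: [-0.8, -1.8, 7.6]
grip_width: 0.0003
time_s: 9.6
ee_pos: [0.5721, -0.0011, 0.0903]
eef_rot: [-1.568, 0.009, -2.993]
force: [-1.4, 1.9, 7.4]
grip_width: 0.0001
time_s: 10.18
ee_pos: [0.5572, 0.0899, 0.1812]
eef_rot: [-1.568, 0.01, -2.99]
force: [-0.5, 0.1, -0.8]
grip_width: 0.0007
269.0 166.2
229 136
jaw 165 265 282 [33.97 13.54] [34.02 -0.79]
jaw 169 265 284 [30.79 13.55] [30.85 -2.4 ]
jaw 173 265 284 [27.59 13.57] [27.65 -2.43]
jaw 177 265 284 [24.38 13.58] [24.43 -2.45]
jaw 181 265 284 [21.15 13.6 ] [21.21 -2.47]
jaw 185 265 284 [17.9  13.61] [17.96 -2.5 ]
jaw 189 265 284 [14.64 13.63] [14.7  -2.52]
jaw 193 265 283 [11.37 13.64] [11.42 -1.74]
jaw 197 265 283 [ 8.08 13.66] [ 8.13 -1.76]
jaw 201 265 283 [ 4.77 13.67] [ 4.83 -1.78]
jaw 205 265 283 [ 1.45 13.69] [ 1.5 -1.8]
jaw 209 265 283 [-1.89 13.7 ] [-1.84 -1.82]
blade 142 263 265 [51.97 15.03] [51.98 12.67]
blade 146 263 265 [48.88 15.05] [48.88 12.69]
blade 150 263 265 [45.76 15.06] [45.77 12.7 ]
```

View pics/w6y.png

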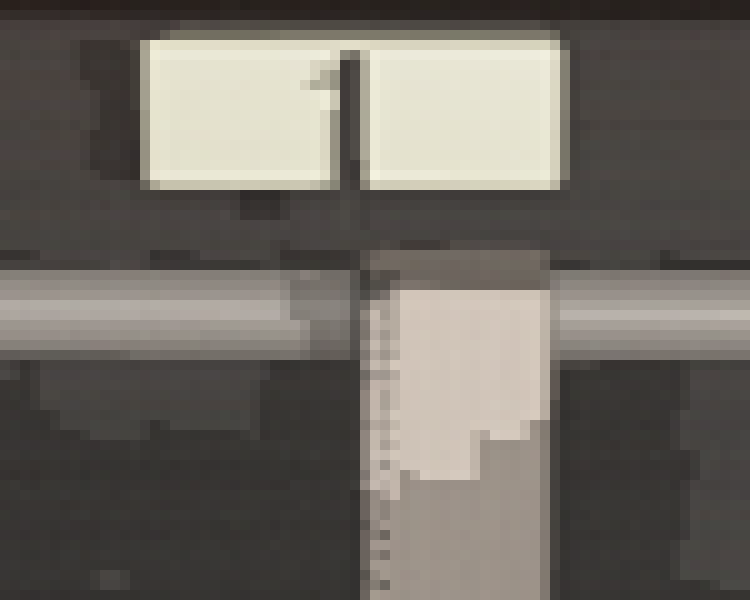

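The jaw face is at y ≈ 13.5 mm and the blade mid-plane at ≈ 13.9 mm, so they are about 0.5 mm apart and inside tolerance. The back edge plus 16 mm gives 13.6 mm, which agrees. I'll do one last check from the fixed camera, then hand in.

```bash
python3 -m jog '0 0 30 0 0 0 1;0 0 40 0 0 0 1;0 0 40 0 0 0 1;0 0 40 0 0 0 1'
python3 - <<'E'
from h import *
c=cam('scene','s7.png')
a=cv2.absdiff(cv2.imread('pics/s7.png'),cv2.imread('pics/scene0.png'))
b=cv2.imread('pics/s7.png')[195:295,150:410]; cv2.imwrite('pics/s7z.png',cv2.resize(b,None,fx=3,fy=3,interpolation=2))
E
```

```text
time_s: 10.57
ee_pos: [0.557, 0.0882, 0.2194]
eef_rot: [-1.568, 0.008, -2.993]
force: [-0.2, -0.4, -0.4]
grip_width: 0.0007
```

View pics/s7z.png

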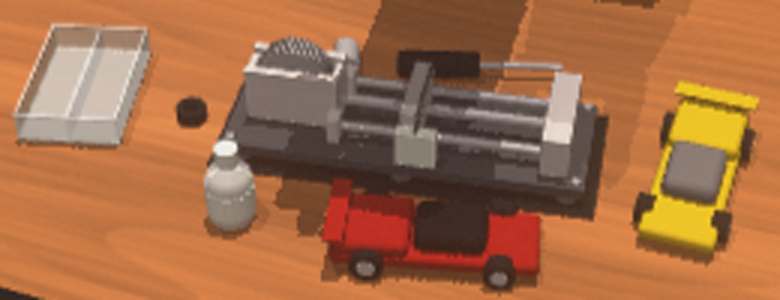

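The scene camera shows the jaw alongside the gauge blade, around (418, 110) in the zoomed picture. The cars, bottle, tray and other loose things look where they were, and the hand is clear.

```bash
python3 -c "
from station import hand_in; print(hand_in())"
```

```text
the job is handed in; nothing more can be done
None
```

The jaw is set level with the gauge blade, and I've handed the job in at about 10.6 s of the 48 s allowed. I closed the fingers and rolled the wheel from above in three strokes of about 25, 25 and 20 mm. The highest wrist force I read was about 10 N, and I touched only the wheel.

- **Jaw position:** in the last wrist picture the jaw's working face was at y ≈ 13.5 mm of the jig and the blade's mid-plane at ≈ 13.9 mm. That leaves the jaw about 0.4–0.7 mm short, against a tolerance of 2.5 mm. Measuring from the jaw's back edge plus its 16 mm thickness gave 13.6 mm, which agrees.
- **Check that disagreed:** my first reading of the face was about 2 mm off, because I left out the dark strip on the jaw's top. The depth picture showed that the strip is part of the jaw, and I corrected for it before the last stroke.
- **Loose things and the hand:** in the final scene picture the loose things looked where they had been. I judged this by eye and did not measure it. The hand was about 0.22 m above the table with a wrist force near zero.

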